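# Nudge the card carrier home in the stamping press

### The job

Load the hand stamping press for the next card: pick up the orange-banded wooden push stick and, with its end, nudge the card carrier gently, a little at a time, along the guide rails into the press until it is right up against the stop hidden inside. The stop is only held by a magnet, so feel for it and do not knock it back, and keep the gripper itself off the carrier and the press. Then lay the stick back on its white rest, leaving everything else on the table as it was.

Things in the scene. Friction and masses are not known exactly. Their poses are not given: they have to be found in the camera images.
- press: Blue hand stamping press, fixed, 400 long (x) x 190 wide (y). Origin: centre of its underside on the table; x is the way the carrier goes in (open end at -x), z up. Steel bed at z = 22 mm, from x = -200. Two aluminium guide rails 14 mm tall, inner faces at y = +-59.5, outer +-67.5, run on the bed from x = -190. A lever and ram stand on the head, up to z = 320.
- mouth (a point): Middle of the mouth's sill, on the bed (z = 22 mm) at press x = -25; axes as the press's. The closed blue head (150 mm tall, opening 63 mm tall) covers the bed from here to press x = +190. Out of sight inside stands a steel stop block, back_stop; its face, stop_face, is square to x and 105 to 160 mm in from the mouth, set differently every time and not reported.
- carrier: Card carrier in the press: loose plywood board 165 (x) x 115 (y) x 26 (z) mm, blank white card in four brass corners on top, 0.25 to 0.42 kg, on the bed between the rails with 2 mm play each side. Origin: centre of its underside; x points into the press; its leading end carrier_nose is at x = 83 mm. Slides under a drag of 1 to 3 N. Once home its tail sticks 5 to 60 mm out of the mouth.
- carrier_tail (a point): Centre of the carrier's flat outer end face (115 wide x 26 tall), the face to push on; axes as the carrier's. When the carrier's nose meets the hidden stop the push feels hard: the stop is held to the bed by a magnet and stays put up to about 12 N (besides the carrier's own drag); pushed harder, it slides back and stays there.
- push_stick: Loose wooden push stick, straight bar 220 (x) x 20 (y) x 26 (z) mm, 90 g, orange band around the middle, the two ends alike. Origin: centre of its underside at mid-length; x along its length.
- stick_rest: White plastic rest, fixed: plate 150 (x) x 60 (y) x 8 mm with two cradles at x = +-60 mm, each 16 long, floor at z = 20 mm, a lip up to z = 32 mm on either side, 29 mm apart. Origin: centre of its underside on the table. The stick lies in both cradles along x, either way round, its origin 20 mm above this one. Between the cradles fingers have room down to z = 8 mm.
- spare_carrier: Another carrier, alike, with a printed card, lying on the table at the left, to be left alone. Origin: centre of its underside.
- ink_pad: Black ink pad 100 x 70 x 16 mm, to be left alone. Origin: centre of its underside.
- rubber_stamp: Round wooden-handled stamp, 48 mm across, 74 mm tall, standing, to be left alone. Origin: centre of its underside.
- tape_roll: Roll of tape, 80 mm across, 24 mm tall, lying flat, to be left alone. Origin: centre of its underside.
- pen_cup: Blue cup with pens, 76 mm across, 150 mm tall, to be left alone. Origin: centre of its underside.
- glue_bottle: White glue bottle, 42 mm across, 115 mm tall, to be left alone. Origin: centre of its underside.
- card_stack: Stack of cards 150 x 105 x 30 mm, to be left alone. Origin: centre of its underside.
Mind the look-alikes: they are no part of the job. There is more than one size of the push_stick; the job needs the smaller. What is shaped like the carrier but green is not meant.

How it is judged (in metres and radians):
On the way, in this order (a step that is already met when the one before it is completed fails the run):
1. the push stick is lifted off its rest (z of push_stick in the frame of stick_rest above 0.045 m), for 0.1 s.
2. the carrier is pushed home against the hidden stop (gap under 1.5 mm) (x of carrier_nose in the frame of stop_face between -0.0015 and 0.003 m and angle between the x axis of carrier and the x axis of press, either way round below 0.04 rad and angle between carrier's own z axis and vertical below 0.05 rad), for 0.2 s.
At the end, for the whole second after the job is handed in: The carrier lies flat between the rails with its nose within 1.5 mm of the hidden stop, the stop has been knocked back by less than 3 mm, and the push stick lies at rest in both cradles of its rest, its middle within 25 mm of the rest's middle (all of step 2 and horizontal distance between push_stick and stick_rest below 0.025 m and z of push_stick in the frame of stick_rest below 0.023 m and angle between the x axis of push_stick and the x axis of stick_rest, either way round below 0.12 rad and angle between push_stick's own z axis and vertical below 0.1 rad and value of joint back_stop below 0.003 m and linear speed of each of carrier, push_stick below 0.01 m/s); the robot touches nothing.
It fails at once if the hidden stop is knocked back by 3 mm or more (value of joint back_stop above 0.003 m).
It fails at once if the gripper or arm touches the carrier or pushes on the press (contact force between any of the fingers, the arm and carrier above 0.5 N or contact force between any of the fingers, the arm and press above 2 N).
It fails at once if the stick jabs the carrier with more than 22 N (contact force between push_stick and carrier above 22 N).
It fails at once if the carrier is shot along faster than 0.15 m/s (linear speed of carrier above 0.15 m/s).
It fails at once if another thing on the table is shifted by more than 20 mm (distance of any of spare_carrier, ink_pad, rubber_stamp, tape_roll, pen_cup, glue_bottle, card_stack from where it was at the start of the episode above 0.02 m).
It also fails if it takes over 58 s, if anything falls off the work surface, if the arm or the gripper's body presses on something with over 40 N, if the wrist force passes 120 N, or if a joint passes its speed limit or range.

### The arm

A 6-joint arm with a two-finger parallel gripper is mounted at the origin on the work surface. World frame = base frame: x ahead of the robot, y to its left, z up, the work surface at z = 0. Lengths are in mm, angles in degrees, forces in N, time in s.
With the tool pointing down it reaches from about 350 to 850 mm from the base axis. Payload 8.1 kg.
Tool frame: the origin (TCP) lies on the centre line of the jaws, within the pads' length; the fingertips stand 19 mm ahead of it and the grasp point (between the pads) is the TCP; z points along the fingers, y is the line along which they close (so a half turn about z gives the same grasp; the last joint's range is limited). The gripper opens to 85 mm and grips with 20 to 120 N. Pads are 22 mm wide; open, the fingers measure 114 mm over their backs; the gripper's body (76 mm by 85 mm) begins 54 mm behind the grasp point. The pads swing forward as they close: fully open they stand 13 mm farther back than shut.
Start: joints at [-75.653, 7.471, 85.268, -0, 87.261, -4.893], TCP at [197.735, -566.486, 223.492] pointing down, gripper open.
Joint ranges: [-169.43, 169.43], [-51.17, 129.36], [1.28, 143.12], [-76.62, 256.62], [0, 156.53], [-152.29, 152.29]. Speed limits (degrees/s): [136.94, 136.94, 159.86, 180, 180, 180].

### API

Orientations are given as [roll, pitch, yaw] about the fixed x, y, z axes, in that order (R = Rz(yaw) Ry(pitch) Rx(roll)).
In Python, from bench import r gives the robot as it stands. The module is installed in compiled form; this text tells all that it offers.
- The arm moves only by the tool servo_tool, never from a script. Its arguments are lists of equal length, an entry for each row: "fingers": the finger opening in m, from 0 to 0.0854; "linear": the shift along the tool's x, y, z in m, a list of three; "rotation": the turn, a rotation vector about the tool's x, y, z in degrees, a list of three. A call has 1 to 10 rows; each row is the pose to reach, as a shift and turn from the pose commanded when the call began, along the tool's axes at that moment; what a row does not reach only later rows make up. A row lasts 1/10 s, in which the tool goes at most 50 mm and 8.59 degrees, less where a joint would pass 70% of its speed; a pose out of reach is approached as far as the arm can. A call with a gripper value outside its range is refused whole. The fingers move at their own pace and stop on an object; "force" is the grip in N (left out, the last holds). Time passes only in rows, so rows that repeat a pose let the fingers close. It gives the time, the measured TCP pose, the force, the opening and the grip force at its end, in the units of the state.
- r.sense(): the state, without advancing time (a new reading comes with each control period).
- r.snapshot(name): name is "scene" or "top"; returns a dict with "frame" (480x640x3 uint8, red, green, blue), "fx", "fy", "cx", "cy" (pixels), "camera_from_world" (4x4, takes a point from world to camera coordinates). Camera axes: x right, y up, looking along -z (the intrinsics and any distortion apply to the point x, -y, -z); pixel columns grow to the right and rows downward; lengths in mm; the calibration is good to about 2 mm. A picture is of the moment at which its call begins. There is no depth.
- r.hand_in(): hands the job in; it is judged then, once.
The state is a dict: "time": time; "joint_pos": joint angles; "qd": joint speeds; "joint_efforts": joint torques, N m; "tool_pos": TCP position; "tcp_rot": TCP orientation; "ft_force": force on the tool from outside, world axes, zero at the start; "wrist_torque": the same for the moment, N m; "finger_gap": finger opening in mm; "grip_force": force on a finger pad.
Only numpy, scipy, OpenCV 4.12 (cv2) and the standard library are available. Lean on these libraries where they do the work, as an engineer would, in place of code of your own. Each camera call takes 0.05 s, during which the arm holds its last target. There are 200 camera calls.

## Working session

There is one attempt and no reset: what is moved stays moved. The work goes in short steps, Python scripts to look and compute and a tool call to move; the robot and the scene stay as the last step left them, time stands still between calls to the robot, and variables do not carry over. Pictures are saved under pics/ and viewed, at most 10 in all, crops included, and the job is handed in when it is done.

Besides the shell and the picture viewer there is one more tool, called after ">>>" as name(argument=value, ...) on one line, values as JSON. servo_tool: Moves the arm, as the interface text tells. Its arguments: {"type":"object","properties":{"fingers":{"type":"array","items":{"type":"number"}},"linear":{"type":"array","items":{"type":"array","items":{"type":"number"}}},"rotation":{"type":"array","items":{"type":"array","items":{"type":"number"}}},"force":{"type":"number"}},"required":["fingers","linear","rotation"]}

```bash
mkdir -p pics
cat > h.py <<'E'
import numpy as np, cv2
from bench import r
def snap(n,f=None):
    s=r.snapshot(n)
    if f: cv2.imwrite(f,cv2.cvtColor(s["frame"],cv2.COLOR_RGB2BGR))
    np.savez(f"{n}.npz",**{k:np.array(v) for k,v in s.items()})
    return s
def ray(s,u,v,z):
    T=np.array(s["camera_from_world"]);R=T[:3,:3];c=-R.T@T[:3,3]
    d=R.T@np.array([(u-s["cx"])/s["fx"],-(v-s["cy"])/s["fy"],-1.])
    return c+d*(z-c[2])/d[2]
def proj(s,p):
    T=np.array(s["camera_from_world"]);q=T[:3,:3]@np.array(p)+T[:3,3]
    return s["cx"]-s["fx"]*q[0]/q[2], s["cy"]+s["fy"]*q[1]/q[2]
E
python3 - <<'E'
from h import *
for n in("top","scene"):
    s=snap(n,f"pics/{n}0.png"); T=np.array(s["camera_from_world"]); print(n,[k for k in s],(-T[:3,:3].T@T[:3,3]).round(),s["fx"])
E
```

```text
top ['frame', 'fx', 'fy', 'cx', 'cy', 'camera_from_world'] [ 269.  -41. 1385.] 502.37728652134075
scene ['frame', 'fx', 'fy', 'cx', 'cy', 'camera_from_world'] [1138.  392. 1102.] 539.6679618485796
```

View pics/top0.png

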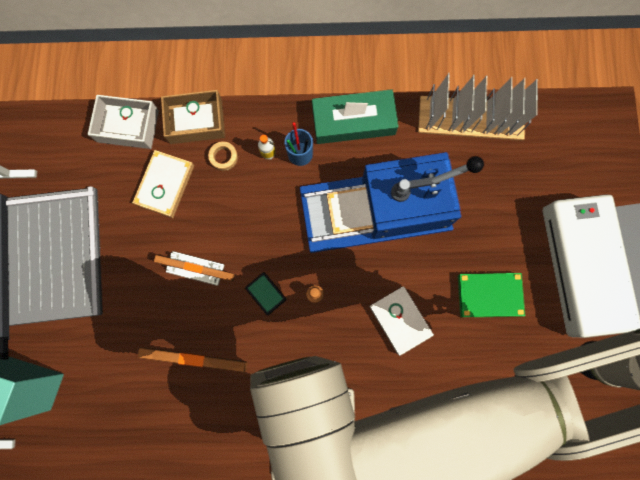

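View pics/scene0.png

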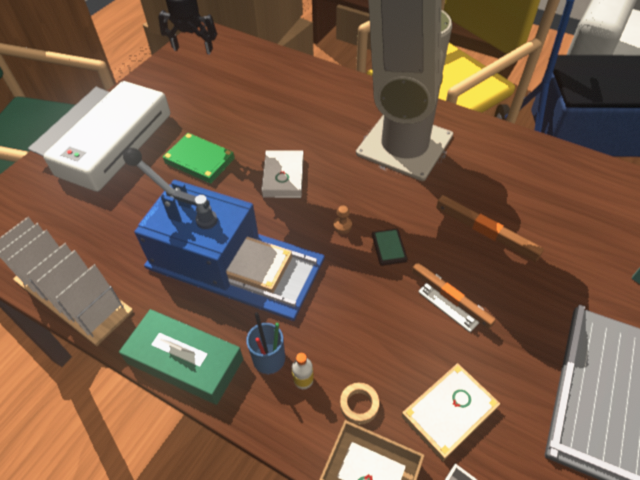

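The top view shows the short stick on its white rest near (194,267) and the long look-alike near (195,360). The press is at (380,200), with the carrier at (350,210) and its open end to the left. I'll enlarge the two key areas.

Run:
```python
from h import *
im=cv2.imread("pics/top0.png")
a=cv2.resize(im[235:300,140:250],None,fx=5,fy=5,interpolation=cv2.INTER_CUBIC)[:, :550]
b=cv2.resize(im[150:255,290:470],None,fx=4,fy=4,interpolation=cv2.INTER_CUBIC)
cv2.imwrite("pics/a.png",a);cv2.imwrite("pics/b.png",b)
s=np.load("top.npz")
for p in[(0,0),(640,0),(0,480),(320,240)]: print(p,ray(s,*p,0).round())
```

```text
(0, 0) [1282.  948.    0.]
(640, 0) [ 1225. -1000.     0.]
(0, 480) [-110.  822.    0.]
(320, 240) [511. -27.   0.]
```

View pics/a.png

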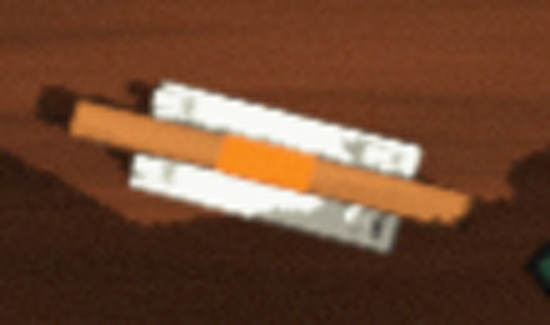

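View pics/b.png

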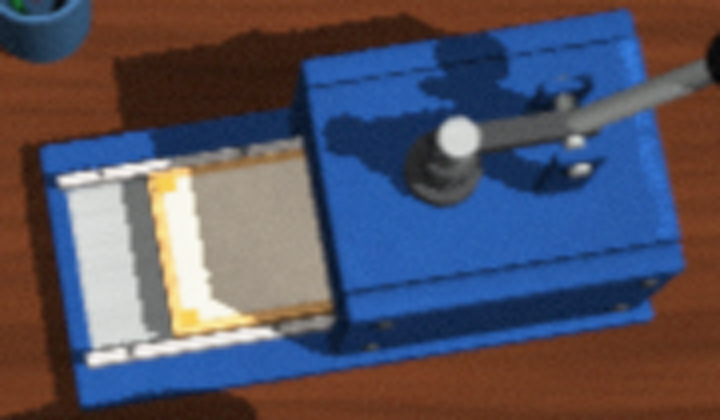

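Crop a shows the stick in the rest, its ends at about (73,117) and (468,208) in crop pixels. Crop b shows the carrier's tail edge from (150,178) to (175,335), and the press's open-end corners at (40,147) and (82,405).

Run:
```python
from h import *
s=np.load("top.npz")
A=lambda x,y,z:ray(s,(x+.5)/5+140-.5,(y+.5)/5+235-.5,z)
B=lambda x,y,z:ray(s,(x+.5)/4+290-.5,(y+.5)/4+150-.5,z)
e1=(A(76,101,46)+A(70,133,46))/2;e2=(A(472,195,46)+A(465,222,46))/2
print("stick",e1,e2,(e1+e2)/2,np.linalg.norm(e2-e1),np.degrees(np.arctan2(*(e2-e1)[1::-1])))
rc=[A(163,82,8),A(421,148,8),A(391,252,8),A(130,185,8)]
print("rest",np.mean(rc,0));print(np.array(rc).round())
t1,t2=B(150,176,48),B(176,335,48)
print("tail",t1,t2,(t1+t2)/2,np.linalg.norm(t1-t2),"in-dir",np.degrees(np.arctan2(*(t2-t1)[1::-1]))+90)
for n,p,z in[("bl",(40,147),22),("br",(82,405),22),("right end br",(652,320),22),("railL0",(58,181),36),("railL1",(300,145),36),("railR0",(88,359),36),("railR1",(330,322),36),("headTL",(303,62),150),("headBL",(350,292),150),("headTR",(632,10),150),("headBR",(683,245),150)]: print(n,B(*p,z).round(1))
q=[B(58,181,36),B(300,145,36),B(88,359,36),B(330,322,36)]
for i in(0,2): print(np.degrees(np.arctan2(*(q[i+1]-q[i])[1::-1])))
print(r.sense())
```

```text
stick [462.50849282 422.2976883   46.        ] [409.00527098 206.92611903  46.        ] [435.7568819  314.61190366  46.        ] 221.91779468191132 -103.9511641517811
rest [438.24459    321.28057914   8.        ]
[[487. 386.   8.]
 [447. 241.   8.]
 [390. 256.   8.]
 [429. 402.   8.]]
tail [631.7810237 -48.9392358  48.       ] [520.49312638 -64.39017872  48.        ] [576.13707504 -56.66470726  48.        ] 112.35536358746552 in-dir -82.09572117654753
bl [661.5  27.7  22. ]
br [477.8   0.7  22. ]
right end br [ 529.5 -392.    22. ]
railL0 [632.8  14.7  36. ]
railL1 [ 655.  -153.3   36. ]
railR0 [507.3  -4.3  36. ]
railR1 [ 529.7 -169.8   36. ]
headTL [ 677.1 -147.5  150. ]
headBL [ 526.5 -172.   150. ]
headTR [ 707.1 -358.6  150. ]
headBR [ 552.5 -381.3  150. ]
-82.47559271662345
-82.27063572665179
{'time': 0.1, 'joint_pos': array([-7.56546156e+01,  7.51210042e+00,  8.53223681e+01,  7.53908014e-04,
        8.72617614e+01, -4.89134155e+00]), 'qd': array([ 0.06609794, -0.13123447, -0.15388975, -0.10287028, -0.04636183,
       -0.00529495]), 'joint_efforts': array([ 1.24604074e-03, -5.70952392e+01, -5.01941621e+01, -2.88493402e-04,
        8.16798827e-03, -1.70771369e-05]), 'tool_pos': array([ 197.60061008, -565.99452623,  222.54202445]), 'tcp_rot': array([-1.79904185e+02, -8.95541830e-03,  1.92366818e+01]), 'ft_force': array([0.5788691 , 0.3659656 , 0.26552685]), 'wrist_torque': array([ 0.01725888,  0.01056057, -0.04594085]), 'grip_force': 0.0, 'finger_gap': 85.6753618230306}
```

```bash
cat >> h.py <<'E'
def rel(cur,yaw0,tgt,yaw1):
    "shift (m) in tool axes and turn about tool z, tool pointing down"
    d=np.array(tgt,float)-cur; c,s=np.cos(np.radians(yaw0)),np.sin(np.radians(yaw0))
    return (np.array([c*d[0]+s*d[1],s*d[0]-c*d[1],-d[2]])/1000).round(3).tolist(), round(yaw0-yaw1,2)
E
python3 - <<'E'
from h import *
c=(197.7,-566.5,223.5)
for p,y in[((300,-390,300),37),((420,-200,300),56),((440,0,300),76),((436,150,250),76),((436,315,150),76)]: print(rel(c,19.24,p,y))
E
```

```text
([0.155, -0.133, -0.076], -17.76)
([0.331, -0.273, -0.076], -36.76)
([0.415, -0.455, -0.076], -56.76)
([0.461, -0.598, -0.026], -56.76)
([0.515, -0.754, 0.074], -56.76)
```

>>> servo_tool(fingers=[0.0854,0.0854,0.0854,0.0854,0.0854,0.0854,0.0854,0.0854,0.0854,0.0854], linear=[[0.031,-0.027,-0.015],[0.062,-0.053,-0.03],[0.093,-0.08,-0.046],[0.124,-0.106,-0.061],[0.155,-0.133,-0.076],[0.19,-0.161,-0.076],[0.225,-0.189,-0.076],[0.26,-0.217,-0.076],[0.296,-0.245,-0.076],[0.331,-0.273,-0.076]], rotation=[[0,0,-4],[0,0,-8],[0,0,-12],[0,0,-16],[0,0,-20],[0,0,-24],[0,0,-28],[0,0,-32],[0,0,-36],[0,0,-40]])

```text
time: 1.1
tool_pos: [420.8, -197.8, 299.2]
tcp_rot: [-180.0, -0.0, 59.4]
ft_force: [0.1, -0.5, -0.2]
finger_gap: 85.7
grip_force: 0.0
```

Run:
```python
from h import *
c=(420,-200,299.5)
for p,y in[((440,-100,300),70),((440,0,300),76),((438,100,280),76),((436,200,230),76),((436,315,120),76)]: print(rel(c,59.24,p,y))
```

```text
([0.096, -0.034, -0.0], -10.76)
([0.182, -0.085, -0.0], -16.76)
([0.267, -0.138, 0.02], -16.76)
([0.352, -0.191, 0.07], -16.76)
([0.451, -0.25, 0.18], -16.76)
```

>>> servo_tool(fingers=[0.0854,0.0854,0.0854,0.0854,0.0854,0.0854,0.0854,0.0854,0.0854,0.0854], linear=[[0.048,-0.017,0],[0.096,-0.034,0],[0.139,-0.06,0],[0.182,-0.085,0],[0.225,-0.112,0.01],[0.267,-0.138,0.02],[0.31,-0.165,0.04],[0.352,-0.191,0.06],[0.393,-0.216,0.074],[0.43,-0.238,0.1]], rotation=[[0,0,-5],[0,0,-10],[0,0,-13],[0,0,-16.8],[0,0,-16.8],[0,0,-16.8],[0,0,-16.8],[0,0,-16.8],[0,0,-16.8],[0,0,-16.8]])

```text
time: 2.1
tool_pos: [435.6, 283.8, 205.3]
tcp_rot: [179.9, -0.1, 76.1]
ft_force: [1.3, -0.1, 0.0]
finger_gap: 85.3
grip_force: 0.0
```

Run:
```python
from h import *
c=np.array((420,-200,299.5))
a=np.radians(59.24);x=np.array([np.cos(a),np.sin(a),0]);y=np.array([np.sin(a),-np.cos(a),0])
c=c+430*x-238*y+[0,0,-100];print(c)
for z in(110,60,40): print(rel(c,76.04,(436,315,z),76.04))
s=r.sense();print(s["tool_pos"],s["tcp_rot"])
s=snap("scene","pics/s1.png")
# check where the stick should be in the scene view; refine by mask of orange band
f=cv2.cvtColor(s["frame"],cv2.COLOR_RGB2HSV)
print(proj(s,(436,315,46)),proj(s,(462.5,422,46)),proj(s,(409,207,46)))
cv2.imwrite("pics/s1c.png",cv2.resize(cv2.cvtColor(s["frame"],cv2.COLOR_RGB2BGR)[200:350,360:540],None,fx=4,fy=4,interpolation=cv2.INTER_CUBIC))
```

```text
[435.40303709 291.22983058 199.5       ]
([0.023, -0.005, 0.09], 0.0)
([0.023, -0.005, 0.14], 0.0)
([0.023, -0.005, 0.16], 0.0)
[435.61116384 283.80563358 205.2943556 ] [ 1.79913474e+02 -7.82172193e-02  7.60743361e+01]
(np.float64(451.6709135229747), np.float64(291.7347995307241)) (np.float64(492.86498961608527), np.float64(321.25938280592476)) (np.float64(413.1422574611746), np.float64(264.0125374270414))
```

View pics/s1c.png

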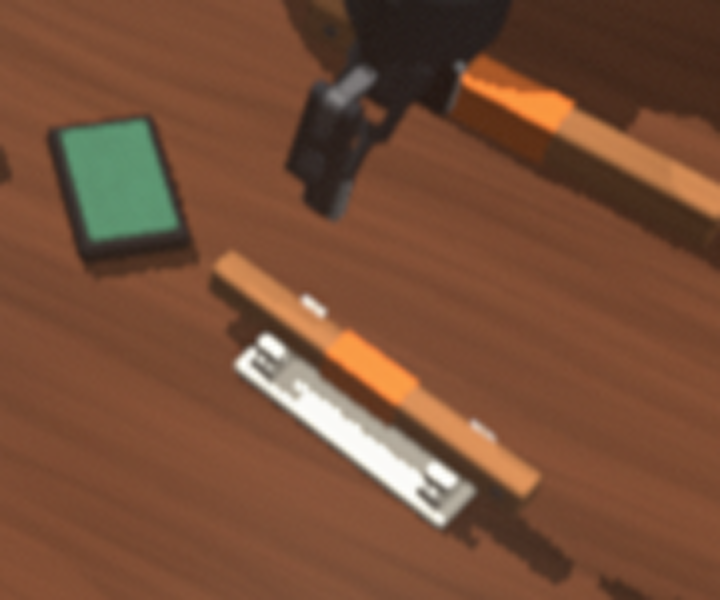

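The scene view agrees with the estimate: the band's top centre is at about (453,291), against (452,292) predicted. Descending.

>>> servo_tool(fingers=[0.0854,0.0854,0.0854,0.0854,0.0854,0.0854,0.0854,0.0854,0.0854,0.0854], linear=[[0.023,-0.005,0.04],[0.023,-0.005,0.08],[0.023,-0.005,0.11],[0.023,-0.005,0.125],[0.023,-0.005,0.14],[0.023,-0.005,0.15],[0.023,-0.005,0.155],[0.023,-0.005,0.158],[0.023,-0.005,0.158],[0.023,-0.005,0.158]], rotation=[[0,0,0],[0,0,0],[0,0,0],[0,0,0],[0,0,0],[0,0,0],[0,0,0],[0,0,0],[0,0,0],[0,0,0]])

```text
time: 3.15
tool_pos: [437.1, 305.1, 48.0]
tcp_rot: [179.9, -0.1, 76.0]
ft_force: [0.5, -0.2, 0.4]
finger_gap: 84.9
grip_force: 0.0
```

>>> servo_tool(fingers=[0.06,0.05,0.04,0.03,0.025,0.015,0.01,0.01,0.01,0.01], linear=[[0,0,0],[0,0,0],[0,0,0],[0,0,0],[0,0,0],[0,0,0],[0,0,0],[0,0,0],[0,0,0],[0,0,0]], rotation=[[0,0,0],[0,0,0],[0,0,0],[0,0,0],[0,0,0],[0,0,0],[0,0,0],[0,0,0],[0,0,0],[0,0,0]], force=40)

```text
time: 4.15
tool_pos: [436.4, 304.8, 47.1]
tcp_rot: [-180.0, -0.0, 76.0]
ft_force: [-0.7, 0.2, -0.3]
finger_gap: 9.8
grip_force: 0.0
```

Run:
```python
from h import *
s=snap("scene");t=snap("top")
bgr=lambda x:cv2.cvtColor(x["frame"],cv2.COLOR_RGB2BGR)
a=cv2.resize(bgr(s)[210:350,380:520],(560,560),interpolation=cv2.INTER_CUBIC)
print(proj(s,(436,305,47)),proj(t,(436,305,47)))
cv2.imwrite("pics/s2.png",a)
```

```text
(np.float64(447.6430201984957), np.float64(289.65974470944195)) (np.float64(197.0290681767023), np.float64(266.90659052447694))
```

View pics/s2.png

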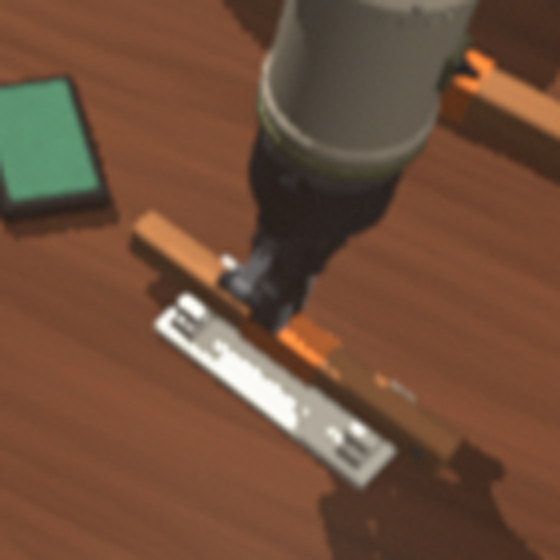

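The fingers closed to 9.8 mm without gripping: the arm stopped short, at z 47 and y 305. I'll lift, reopen, and go down at the right spot and deeper.

>>> servo_tool(fingers=[0.01,0.01,0.05,0.0854,0.0854,0.0854,0.0854,0.0854,0.0854,0.0854], linear=[[0,0,-0.03],[0,0,-0.05],[0,0,-0.06],[0.01,-0.002,-0.06],[0.01,-0.002,-0.06],[0.01,-0.002,-0.06],[0.01,-0.002,-0.06],[0.01,-0.002,-0.06],[0.01,-0.002,-0.06],[0.01,-0.002,-0.06]], rotation=[[0,0,0],[0,0,0],[0,0,0],[0,0,0],[0,0,0],[0,0,0],[0,0,0],[0,0,0],[0,0,0],[0,0,0]])

```text
time: 5.25
tool_pos: [436.8, 314.9, 106.9]
tcp_rot: [-180.0, 0.0, 76.0]
ft_force: [0.6, 0.4, -0.4]
finger_gap: 85.2
grip_force: 0.0
```

Run:
```python
from h import *
p=np.array(r.sense()["tool_pos"]);print(p)
ims=[]
for n in("scene","top"):
    s=snap(n); u,v=map(int,proj(s,p)); im=cv2.cvtColor(s["frame"],cv2.COLOR_RGB2BGR)
    for q,col in((p,(0,0,255)),(p-[0,0,19],(0,255,255)),((435.8,314.6,46),(255,0,255))):
        a,b=proj(s,q); im[int(round(b)),int(round(a))]=col
    print(u,v); ims.append(cv2.resize(im[v-70:v+70,u-48:u+48],None,fx=4,fy=4,interpolation=cv2.INTER_NEAREST))
cv2.imwrite("pics/c3.png",np.hstack(ims))
```

```text
[436.8161965  314.87686148 106.89600053]
456 277
187 263
```

View pics/c3.png

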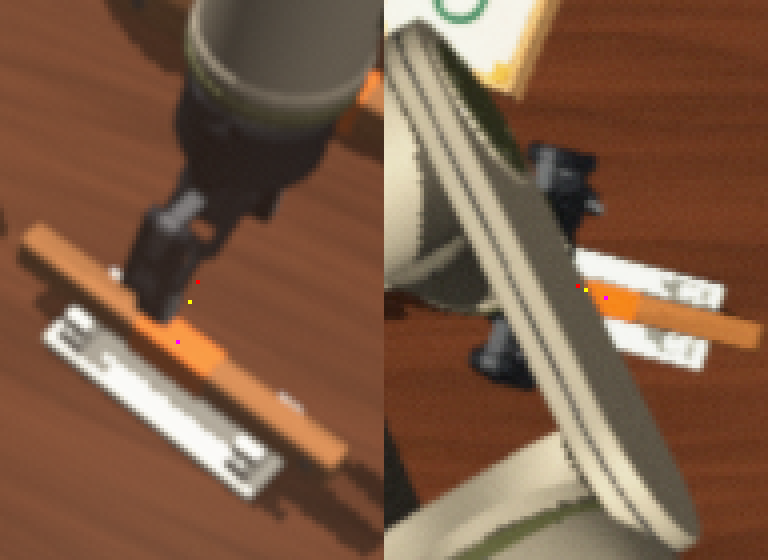

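Run:
```python
from h import *
p=np.array([436.8,314.9,106.9]);a=np.radians(76);ty=np.array([np.sin(a),-np.cos(a),0]);tx=np.array([np.cos(a),np.sin(a),0])
for n,(u,v),off in(("scene",(456,277),0),("top",(187,263),384)):
    s=np.load(n+".npz")
    for h in(43,57,-43,-57):
        for k in (-11,11):
            q=proj(s,p+h*ty+k*tx+[0,0,-6]); print(n,h,k,round((q[0]-u+48)*4+off),round((q[1]-v+70)*4))
```

```text
scene 43 -11 129 324
scene 43 11 162 348
scene 57 -11 113 340
scene 57 11 146 364
scene -43 -11 221 229
scene -43 11 254 252
scene -57 -11 236 214
scene -57 11 268 237
top 43 -11 614 224
top 43 11 581 217
top 57 -11 619 204
top 57 11 587 196
top -43 -11 578 353
top -43 11 545 346
top -57 -11 572 374
top -57 11 540 367
```

Run:
```python
from h import *
S=np.load("scene.npz");T=np.load("top.npz")
su,sv=172/4+456-48,315/4+277-70; tu,tv=(598-384)/4+187-48,210/4+263-70
for z in range(60,200,20): print(z,ray(S,su,sv,z)[:2].round(),ray(T,tu,tv,z)[:2].round())
```

```text
60 [431. 309.] [492. 315.]
80 [445. 310.] [489. 310.]
100 [458. 312.] [486. 305.]
120 [472. 314.] [482. 299.]
140 [485. 315.] [479. 294.]
160 [499. 317.] [476. 288.]
180 [513. 318.] [472. 283.]
```

Triangulation puts the open fingertips about 25–30 mm higher than I assumed, so the fingers closed above the stick. I'll go to z 34 and close. That is safe even if the nominal geometry is right.

>>> servo_tool(fingers=[0.0854,0.0854,0.0854,0.0854,0.0854,0.0854,0.0854,0.0854,0.0854,0.0854], linear=[[0,0,0.03],[0,0,0.045],[0,0,0.055],[0,0,0.06],[0,0,0.064],[0,0,0.067],[0,0,0.07],[0,0,0.072],[0,0,0.073],[0,0,0.073]], rotation=[[0,0,0],[0,0,0],[0,0,0],[0,0,0],[0,0,0],[0,0,0],[0,0,0],[0,0,0],[0,0,0],[0,0,0]])

```text
time: 6.35
tool_pos: [436.9, 315.0, 34.1]
tcp_rot: [180.0, -0.0, 76.0]
ft_force: [-0.3, 0.1, -0.2]
finger_gap: 85.4
grip_force: 0.0
```

>>> servo_tool(fingers=[0.06,0.05,0.04,0.03,0.025,0.015,0.012,0.012,0.012,0.012], linear=[[0,0,0],[0,0,0],[0,0,0],[0,0,0],[0,0,0],[0,0,0],[0,0,0],[0,0,0],[0,0,0],[0,0,0]], rotation=[[0,0,0],[0,0,0],[0,0,0],[0,0,0],[0,0,0],[0,0,0],[0,0,0],[0,0,0],[0,0,0],[0,0,0]], force=40)

```text
time: 7.35
tool_pos: [436.9, 315.0, 34.2]
tcp_rot: [-180.0, -0.0, 76.0]
ft_force: [-2.5, -0.2, 4.3]
finger_gap: 18.6
grip_force: 39.2
```

It gripped (gap 18.6 mm), but the engagement must be shallow, under 13 mm. I'll reopen, go 10 mm deeper and regrip.

>>> servo_tool(fingers=[0.03,0.045,0.06,0.06,0.06,0.06,0.06,0.06,0.06,0.06], linear=[[0,0,0],[0,0,0],[0,0,0],[0,0,0],[0,0,0.002],[0,0,0.004],[0,0,0.006],[0,0,0.008],[0,0,0.01],[0,0,0.01]], rotation=[[0,0,0],[0,0,0],[0,0,0],[0,0,0],[0,0,0],[0,0,0],[0,0,0],[0,0,0],[0,0,0],[0,0,0]])

```text
time: 8.35
tool_pos: [436.6, 314.8, 23.6]
tcp_rot: [-180.0, 0.0, 76.0]
ft_force: [0.8, -1.1, -1.7]
finger_gap: 59.9
grip_force: 0.0
```

Run:
```python
from h import *
s=snap("scene"); im=cv2.cvtColor(s["frame"],cv2.COLOR_RGB2BGR)
u,v=455,290
cv2.imwrite("pics/c4.png",cv2.resize(im[v-50:v+50,u-60:u+60],None,fx=6,fy=6,interpolation=cv2.INTER_CUBIC))
```

```text
(no output)
```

View pics/c4.png

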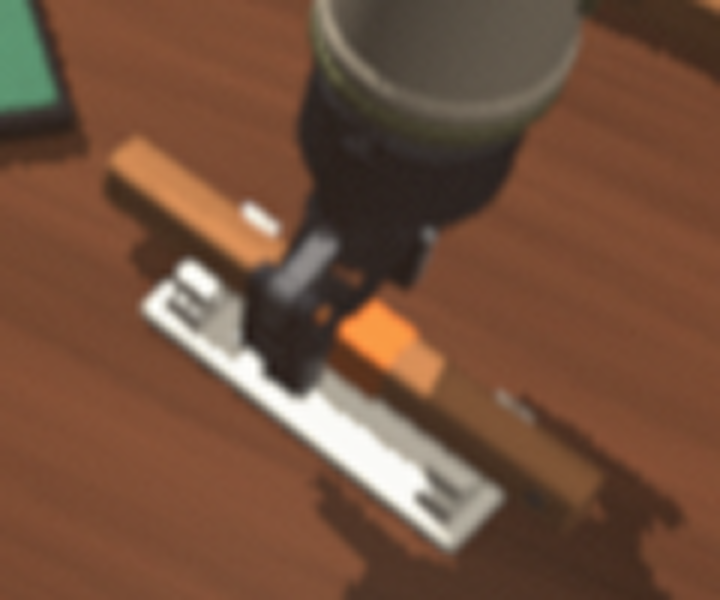

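The +x finger now reaches down in front of the stick beside the plate, its tip at about (300,390) in the crop. Closing.

>>> servo_tool(fingers=[0.045,0.035,0.025,0.015,0.012,0.012,0.012,0.012], linear=[[0,0,0],[0,0,0],[0,0,0],[0,0,0],[0,0,0],[0,0,0],[0,0,0],[0,0,0]], rotation=[[0,0,0],[0,0,0],[0,0,0],[0,0,0],[0,0,0],[0,0,0],[0,0,0],[0,0,0]], force=50)

```text
time: 9.2
tool_pos: [437.2, 315.2, 24.4]
tcp_rot: [180.0, -0.0, 76.0]
ft_force: [-0.4, -0.0, 3.5]
finger_gap: 18.8
grip_force: 49.6
```

>>> servo_tool(fingers=[0.012,0.012,0.012,0.012,0.012,0.012,0.012,0.012,0.012,0.012], linear=[[0,0,-0.005],[0,0,-0.01],[0,0,-0.02],[0,0,-0.035],[0,0,-0.05],[0,0,-0.065],[0,0,-0.08],[0,0,-0.1],[0,0,-0.1],[0,0,-0.1]], rotation=[[0,0,0],[0,0,0],[0,0,0],[0,0,0],[0,0,0],[0,0,0],[0,0,0],[0,0,0],[0,0,0],[0,0,0]])

```text
time: 10.2
tool_pos: [437.4, 315.3, 124.8]
tcp_rot: [179.9, -0.1, 76.0]
ft_force: [-0.1, 0.2, -1.3]
finger_gap: 18.8
grip_force: 49.0
```

Run:
```python
from h import *
s=snap("scene"); im=cv2.cvtColor(s["frame"],cv2.COLOR_RGB2BGR);p=r.sense()["tool_pos"];print(p)
u,v=map(int,proj(s,p));print(u,v)
cv2.imwrite("pics/c5.png",cv2.resize(im[v-50:v+75,u-65:u+65],None,fx=5,fy=4.8,interpolation=cv2.INTER_CUBIC))
```

```text
[436.6710179  314.87119206 123.69672973]
458 273
```

View pics/c5.png

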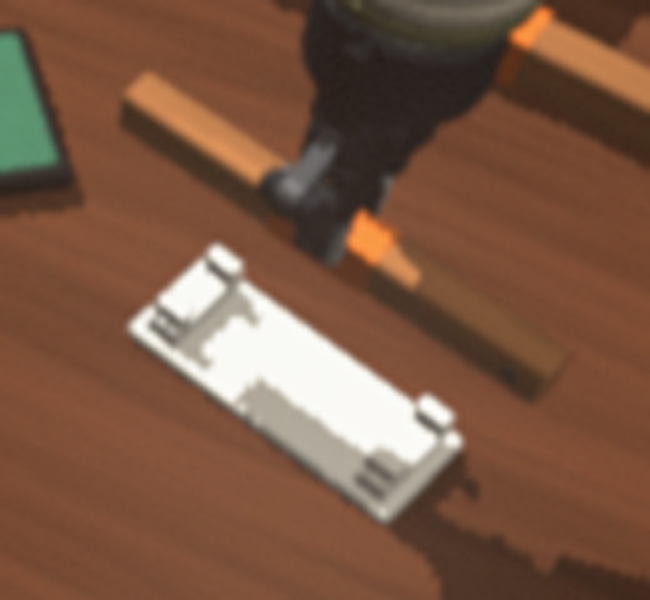

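The stick hangs level in the grip, near the band, and the rest is clear. Moving in front of the carrier.

Run:
```python
from h import *
c=(436.9,315,124.5)
print(rel(c,76.04,(560.6,72,125),97.7)); print(rel((560.6,72,125),97.7,(560.6,72,36.5),97.7))
```

```text
([-0.206, 0.179, -0.0], -21.66)
([0.0, 0.0, 0.088], 0.0)
```

>>> servo_tool(fingers=[0.012,0.012,0.012,0.012,0.012,0.012,0.012,0.012,0.012,0.012], linear=[[-0.026,0.022,0],[-0.052,0.045,0],[-0.077,0.067,0],[-0.103,0.09,0],[-0.129,0.112,0],[-0.155,0.134,0],[-0.18,0.157,0],[-0.206,0.179,0],[-0.206,0.179,0],[-0.206,0.179,0]], rotation=[[0,0,-2.7],[0,0,-5.4],[0,0,-8.1],[0,0,-10.8],[0,0,-13.5],[0,0,-16.2],[0,0,-18.9],[0,0,-21.7],[0,0,-21.7],[0,0,-21.7]])

```text
time: 11.25
tool_pos: [560.1, 71.3, 122.5]
tcp_rot: [-179.9, -0.0, 97.6]
ft_force: [-1.1, 0.4, -1.2]
finger_gap: 18.4
grip_force: 49.1
```

>>> servo_tool(fingers=[0.012,0.012,0.012,0.012,0.012,0.012,0.012,0.012], linear=[[0,0,0.02],[0,0,0.04],[0,0,0.055],[0,0,0.065],[0,0,0.075],[0,0,0.083],[0,0,0.088],[0,0,0.088]], rotation=[[0,0,0],[0,0,0],[0,0,0],[0,0,0],[0,0,0],[0,0,0],[0,0,0],[0,0,0]])

```text
time: 12.05
tool_pos: [560.5, 71.9, 35.5]
tcp_rot: [-179.9, -0.0, 97.7]
ft_force: [-0.2, -0.4, -0.8]
finger_gap: 18.9
grip_force: 49.1
```

Run:
```python
from h import *
print(r.sense()["tool_pos"])
ims=[]
for n in("scene","top"):
    s=snap(n); im=cv2.cvtColor(s["frame"],cv2.COLOR_RGB2BGR)
    u,v=map(int,proj(s,(575,-40,50))); print(n,u,v)
    ims.append(cv2.resize(im[v-50:v+50,u-50:u+50],(400,400),interpolation=cv2.INTER_CUBIC))
cv2.imwrite("pics/c6.png",np.hstack(ims))
```

```text
[560.54582958  71.89602599  35.48579185]
scene 287 271
top 324 213
```

View pics/c6.png

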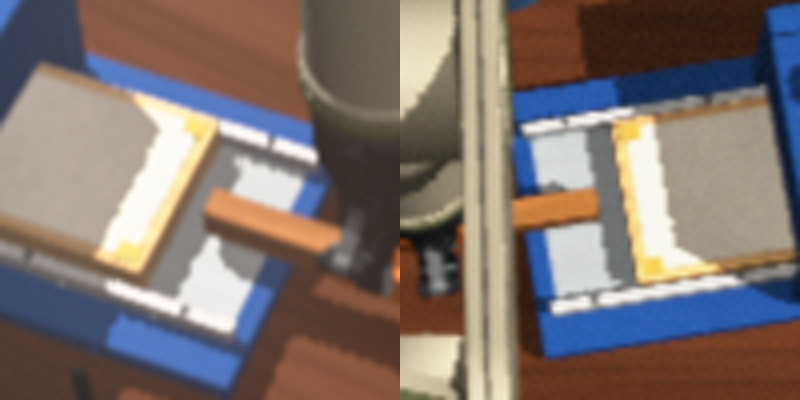

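The stick tip is centred on the tail edge with about an 18 mm gap (top half of the crop, tip (597,203), tail (625,205)). Starting the push, with at least 40 mm of free travel expected.

>>> servo_tool(fingers=[0.012,0.012,0.012,0.012,0.012,0.012,0.012,0.012,0.012,0.012], linear=[[-0.003,0,0],[-0.006,0,0],[-0.009,0,0],[-0.012,0,0],[-0.014,0,0],[-0.016,0,0],[-0.018,0,0],[-0.02,0,0],[-0.022,0,0],[-0.024,0,0]], rotation=[[0,0,0],[0,0,0],[0,0,0],[0,0,0],[0,0,0],[0,0,0],[0,0,0],[0,0,0],[0,0,0],[0,0,0]])

```text
time: 13.15
tool_pos: [564.2, 48.4, 36.1]
tcp_rot: [180.0, -0.0, 97.8]
ft_force: [0.0, 3.2, -1.2]
finger_gap: 18.3
grip_force: 49.1
```

>>> servo_tool(fingers=[0.012,0.012,0.012,0.012,0.012,0.012,0.012,0.012,0.012,0.012], linear=[[-0.002,0,0],[-0.004,0,0],[-0.006,0,0],[-0.008,0,0],[-0.01,0,0],[-0.012,0,0],[-0.014,0,0],[-0.016,0,0],[-0.018,0,0],[-0.02,0,0]], rotation=[[0,0,0],[0,0,0],[0,0,0],[0,0,0],[0,0,0],[0,0,0],[0,0,0],[0,0,0],[0,0,0],[0,0,0]])

```text
time: 14.15
tool_pos: [566.8, 28.1, 36.1]
tcp_rot: [-180.0, -0.0, 97.7]
ft_force: [-0.2, 2.6, -0.4]
finger_gap: 18.4
grip_force: 49.1
```

>>> servo_tool(fingers=[0.012,0.012,0.012,0.012,0.012,0.012], linear=[[-0.002,0,0],[-0.004,0,0],[-0.006,0,0],[-0.008,0,0],[-0.01,0,0],[-0.012,0,0]], rotation=[[0,0,0],[0,0,0],[0,0,0],[0,0,0],[0,0,0],[0,0,0]])

```text
time: 14.75
tool_pos: [568.5, 16.2, 36.1]
tcp_rot: [-180.0, 0.0, 97.7]
ft_force: [0.2, 3.5, -0.2]
finger_gap: 18.4
grip_force: 49.1
```

Run:
```python
from h import *
s=snap("top"); hsv=cv2.cvtColor(s["frame"],cv2.COLOR_RGB2HSV); f=s["frame"].astype(int)
# tail edge along two lines parallel to the press axis, offset +-30 from it, at z=48: first yellowish (brass/wood) pixel
d=np.array([.134,-.991]);n=np.array([.991,.134])
for o in(-40,-25,25,40):
    b=None; row=[]
    for t in np.arange(0,110,1.):
        p=np.array([578,-57])+d*t+n*o; u,v=proj(s,(*p,48)); c=f[int(round(v)),int(round(u))]; row.append(c[0]-c[2])
    i=np.argmax(np.array(row)>50); print(o,i,max(row))
```

```text
-40 36 99
-25 35 86
25 35 90
40 35 94
```

>>> servo_tool(fingers=[0.012,0.012,0.012,0.012], linear=[[-0.001,0,0],[-0.002,0,0],[-0.003,0,0],[-0.003,0,0]], rotation=[[0,0,0],[0,0,0],[0,0,0],[0,0,0]])

```text
time: 15.2
tool_pos: [568.9, 13.3, 36.1]
tcp_rot: [180.0, 0.0, 97.7]
ft_force: [0.4, 2.2, -1.9]
finger_gap: 18.6
grip_force: 49.1
```

>>> servo_tool(fingers=[0.012,0.012,0.012], linear=[[-0.001,0,0],[-0.002,0,0],[-0.0025,0,0]], rotation=[[0,0,0],[0,0,0],[0,0,0]])

```text
time: 15.5
tool_pos: [569.2, 10.9, 36.1]
tcp_rot: [180.0, -0.0, 97.7]
ft_force: [0.6, 2.9, -0.1]
finger_gap: 18.6
grip_force: 49.1
```

>>> servo_tool(fingers=[0.012,0.012,0.012], linear=[[-0.001,0,0],[-0.002,0,0],[-0.0025,0,0]], rotation=[[0,0,0],[0,0,0],[0,0,0]])

```text
time: 15.8
tool_pos: [569.5, 8.4, 36.1]
tcp_rot: [-180.0, 0.0, 97.7]
ft_force: [-0.0, 3.1, -0.3]
finger_gap: 18.6
grip_force: 49.1
```

>>> servo_tool(fingers=[0.012,0.012,0.012], linear=[[-0.001,0,0],[-0.002,0,0],[-0.0025,0,0]], rotation=[[0,0,0],[0,0,0],[0,0,0]])

```text
time: 16.1
tool_pos: [569.9, 5.9, 36.1]
tcp_rot: [-180.0, 0.0, 97.7]
ft_force: [0.3, 3.1, -0.3]
finger_gap: 18.7
grip_force: 49.1
```

>>> servo_tool(fingers=[0.012,0.012,0.012], linear=[[-0.001,0,0],[-0.002,0,0],[-0.0025,0,0]], rotation=[[0,0,0],[0,0,0],[0,0,0]])

```text
time: 16.4
tool_pos: [570.2, 3.4, 36.1]
tcp_rot: [180.0, 0.0, 97.7]
ft_force: [-0.1, 2.7, -0.9]
finger_gap: 18.8
grip_force: 49.1
```

>>> servo_tool(fingers=[0.012,0.012,0.012], linear=[[-0.001,0,0],[-0.002,0,0],[-0.0025,0,0]], rotation=[[0,0,0],[0,0,0],[0,0,0]])

```text
time: 16.7
tool_pos: [570.4, 1.9, 36.0]
tcp_rot: [-180.0, -0.1, 97.7]
ft_force: [-1.6, 9.0, 1.2]
finger_gap: 18.3
grip_force: 49.2
```

Force jumped to 9 N and the position lags, which looks like the stop. A tiny 0.4 mm nudge will confirm it and serve as the hold.

>>> servo_tool(fingers=[0.012,0.012,0.012,0.012], linear=[[-0.0002,0,0],[-0.0004,0,0],[-0.0004,0,0],[-0.0004,0,0]], rotation=[[0,0,0],[0,0,0],[0,0,0],[0,0,0]])

```text
time: 17.1
tool_pos: [570.3, 1.9, 36.0]
tcp_rot: [-180.0, -0.1, 97.8]
ft_force: [-0.8, 9.1, 0.5]
finger_gap: 18.7
grip_force: 49.2
```

Position is unchanged and the force holds at 9 N, so the carrier is home. Backing off and lifting.

>>> servo_tool(fingers=[0.012,0.012,0.012,0.012,0.012,0.012,0.012,0.012,0.012,0.012], linear=[[0.001,0,0],[0.003,0,0],[0.006,0,0],[0.012,0,0],[0.022,0,0],[0.036,0,0],[0.05,0,-0.02],[0.06,0,-0.05],[0.07,0,-0.088],[0.07,0,-0.088]], rotation=[[0,0,0],[0,0,0],[0,0,0],[0,0,0],[0,0,0],[0,0,0],[0,0,0],[0,0,0],[0,0,0],[0,0,0]])

```text
time: 18.1
tool_pos: [564.7, 72.5, 130.6]
tcp_rot: [179.4, 0.0, 97.8]
ft_force: [1.4, -0.3, -0.2]
finger_gap: 18.9
grip_force: 49.2
```

Run:
```python
from h import *
q=r.sense();p=q["tool_pos"];print(p,q["tcp_rot"]);print(rel(p,q["tcp_rot"][2],(437,315,124.5),76.04))
s=snap("top");f=s["frame"].astype(int)
d=np.array([.134,-.991]);n=np.array([.991,.134])
for o in(-40,-25,25,40):
    row=[]
    for t in np.arange(0,110,.5):
        c=np.array([578,-57])+d*t+n*o; u,v=proj(s,(*c,48)); c=f[int(round(v)),int(round(u))]; row.append(c[0]-c[2])
    print(o,np.argmax(np.array(row)>50)/2)
```

```text
[564.70626987  72.47396242 130.5882604 ] [1.79434480e+02 2.26973085e-02 9.78452391e+01]
([0.258, -0.093, 0.006], np.float64(21.81))
-40 49.0
-25 48.5
25 48.5
40 48.0
```

>>> servo_tool(fingers=[0.012,0.012,0.012,0.012,0.012,0.012,0.012,0.012,0.012,0.012], linear=[[0.032,-0.012,0],[0.064,-0.023,0],[0.097,-0.035,0],[0.129,-0.047,0],[0.161,-0.058,0],[0.193,-0.07,0],[0.226,-0.081,0],[0.258,-0.093,0],[0.258,-0.093,0],[0.258,-0.093,0]], rotation=[[0,0,2.7],[0,0,5.4],[0,0,8.1],[0,0,10.8],[0,0,13.5],[0,0,16.2],[0,0,18.9],[0,0,21.7],[0,0,21.7],[0,0,21.7]])

```text
time: 19.15
tool_pos: [433.1, 313.4, 122.9]
tcp_rot: [-179.9, 0.1, 76.2]
ft_force: [0.3, 0.4, -1.1]
finger_gap: 18.5
grip_force: 49.2
```

>>> servo_tool(fingers=[0.012,0.012], linear=[[0,0,0],[0,0,0]], rotation=[[0,0,0],[0,0,0]])

```text
time: 19.35
tool_pos: [434.6, 312.2, 123.7]
tcp_rot: [-180.0, 0.0, 76.0]
ft_force: [-0.3, 0.1, -0.8]
finger_gap: 18.5
grip_force: 49.2
```

Run:
```python
from h import *
q=r.sense();p=q["tool_pos"];print(p,q["tcp_rot"]);print(rel(p,q["tcp_rot"][2],(437,315,60),76.04))
# stick level / in-grip check: ends of the stick in the scene image now vs the lifted picture geometry
s=snap("scene");im=cv2.cvtColor(s["frame"],cv2.COLOR_RGB2BGR)
old=cv2.imread("pics/c5.png");u,v=458,273
new=cv2.resize(im[v-50:v+75,u-65:u+65],None,fx=5,fy=4.8,interpolation=cv2.INTER_CUBIC)
g=lambda a:cv2.cvtColor(a,cv2.COLOR_BGR2GRAY).astype(np.float32)
for n,b in(("-y end",(90,40,150,110)),("+y end",(470,300,150,120))):
    x,y,w,h=b; t=old[y:y+h,x:x+w]; R=cv2.matchTemplate(new,t,cv2.TM_CCOEFF_NORMED); m=cv2.minMaxLoc(R); print(n,m[1],(m[3][0]-x)/5,(m[3][1]-y)/4.8)
print(np.array(proj(s,p))-proj(s,(436.7,314.9,123.7)))
```

```text
[434.57476624 312.16493436 123.68529086] [-1.79984799e+02  3.68625835e-02  7.59856937e+01]
([0.003, 0.002, 0.064], np.float64(-0.05))
-y end 0.9980101585388184 -0.8 -1.25
+y end 0.9939901232719421 -1.2 -1.25
[-0.82675366 -1.22669388]
```

The stick hasn't moved in the grip: the image shift matches the TCP shift. Correcting by 3/2 mm and lowering.

>>> servo_tool(fingers=[0.012,0.012,0.012,0.012,0.012,0.012,0.012,0.012,0.012,0.012], linear=[[0.003,0.002,0.01],[0.003,0.002,0.03],[0.003,0.002,0.05],[0.003,0.002,0.063],[0.003,0.002,0.072],[0.003,0.002,0.079],[0.003,0.002,0.085],[0.003,0.002,0.09],[0.003,0.002,0.09],[0.003,0.002,0.09]], rotation=[[0,0,0],[0,0,0],[0,0,0],[0,0,0],[0,0,0],[0,0,0],[0,0,0],[0,0,0],[0,0,0],[0,0,0]])

```text
time: 20.4
tool_pos: [437.1, 315.7, 34.4]
tcp_rot: [180.0, -0.0, 76.0]
ft_force: [0.6, -0.1, 0.1]
finger_gap: 18.8
grip_force: 49.2
```

>>> servo_tool(fingers=[0.012,0.012,0.012,0.012,0.012,0.012], linear=[[0,0,0.003],[0,0,0.005],[0,0,0.007],[0,0,0.0085],[0,0,0.0095],[0,0,0.0095]], rotation=[[0,0,0],[0,0,0],[0,0,0],[0,0,0],[0,0,0],[0,0,0]])

```text
time: 21.0
tool_pos: [436.9, 315.6, 24.5]
tcp_rot: [-180.0, 0.0, 76.0]
ft_force: [0.2, 0.3, -1.3]
finger_gap: 18.7
grip_force: 49.2
```

>>> servo_tool(fingers=[0.012,0.012,0.012,0.012], linear=[[0,0,0.0005],[0,0,0.001],[0,0,0.001],[0,0,0.001]], rotation=[[0,0,0],[0,0,0],[0,0,0],[0,0,0]])

```text
time: 21.4
tool_pos: [437.0, 315.6, 24.4]
tcp_rot: [180.0, -0.0, 76.0]
ft_force: [-3.7, -2.2, 8.0]
finger_gap: 18.4
grip_force: 50.2
```

Contact with the cradles (8 N). Releasing and lifting off.

>>> servo_tool(fingers=[0.022,0.025,0.03,0.04,0.05,0.05,0.05,0.05,0.05,0.05], linear=[[0,0,0],[0,0,0],[0,0,0],[0,0,0],[0,0,0],[0,0,-0.005],[0,0,-0.015],[0,0,-0.035],[0,0,-0.07],[0,0,-0.11]], rotation=[[0,0,0],[0,0,0],[0,0,0],[0,0,0],[0,0,0],[0,0,0],[0,0,0],[0,0,0],[0,0,0],[0,0,0]])

```text
time: 22.4
tool_pos: [436.0, 315.1, 134.4]
tcp_rot: [-179.9, 0.1, 76.0]
ft_force: [-0.3, 0.2, -0.3]
finger_gap: 50.2
grip_force: 0.0
```

>>> servo_tool(fingers=[0.05,0.05,0.05,0.05,0.05,0.05], linear=[[0,0,-0.04],[0,0,-0.08],[-0.04,0,-0.1],[-0.08,0,-0.1],[-0.12,0,-0.1],[-0.12,0,-0.1]], rotation=[[0,0,0],[0,0,0],[0,0,0],[0,0,0],[0,0,0],[0,0,0]])

```text
time: 23.0
tool_pos: [407.4, 196.0, 234.8]
tcp_rot: [179.9, 0.0, 75.9]
ft_force: [1.4, 0.7, 0.3]
finger_gap: 49.7
grip_force: 0.0
```

Run:
```python
from h import *
s=snap("scene");new=cv2.cvtColor(s["frame"],cv2.COLOR_RGB2BGR);old=cv2.imread("pics/scene0.png")
for n,(x,y,w,h) in(("-y end",(408,258,28,24)),("+y end",(468,295,30,32)),("rest",(440,295,40,38)),("band",(440,276,26,26)),("cup",(245,315,45,55)),("stamp",(330,200,26,35))):
    R=cv2.matchTemplate(new[y-12:y+h+12,x-12:x+w+12],old[y:y+h,x:x+w],cv2.TM_CCOEFF_NORMED); m=cv2.minMaxLoc(R); print(n,round(m[1],3),m[3][0]-12,m[3][1]-12)
# carrier tail
s=snap("top");f=s["frame"].astype(int);d=np.array([.134,-.991]);nn=np.array([.991,.134])
for o in(-40,-25,25,40):
    row=[]
    for t in np.arange(0,110,.5):
        c=np.array([578,-57])+d*t+nn*o; u,v=proj(s,(*c,48)); c=f[int(round(v)),int(round(u))]; row.append(c[0]-c[2])
    print(o,np.argmax(np.array(row)>50)/2)
```

```text
-y end 0.907 -1 0
+y end 0.731 0 0
rest 0.946 0 0
band 0.956 1 2
cup 0.999 0 0
stamp 0.763 0 0
-40 49.0
-25 48.5
25 48.5
40 48.0
```

The stick is back in place to within 1–2 px, and the carrier hasn't moved since the push.

```bash
python3 -c "
from bench import r
print(r.hand_in())"
```

```text
the job is handed in; nothing more can be done
None
```

I pushed the carrier home until it met the stop at about 9 N without the stop giving way, laid the stick back on its rest, and handed the job in at about 23 s; the hand-in call returned no verdict.

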